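# Hold the dielectric meter square on the phantom's marked spot

### The job

Take the white cordless dielectric meter out of the rack and hold it on the spot ringed in blue on the skin-coloured phantom: probe centred in the ring, square to the curved surface there, and pressed gently until its spring-loaded head is about half way in. Finish while still gripping the meter and keeping it pressed there, steady; do not shift the phantom on the balance or ever press hard, and leave the other two tools in the rack and the pot and brass adapter on the bench where they are.

Things in the scene. Friction and masses are not known exactly. Their poses are not given: they have to be found in the camera images.
- meter: white hand meter, 200 g, hanging upright, probe down, in a rack hole. Origin at the centre of its blue collar's underside (resting on the rack plate); z runs up the handle. Handle: block 32 mm (its x) by 40 mm (its y), 8 to 110 mm above the origin. Collar 46 mm across, 8 mm thick. Grey nose 28 mm across, 24 mm down from the origin, then the probe head, 22 mm across, flat end 40 mm below the origin
- meter_grip (a point): point on the meter's axis 80 mm above its origin, 30 mm below the top of the handle: grip here across the 32 mm (the meter's x)
- probe_face (a point): centre of the probe head's flat end face (moves with the head)
- head (a joint): how far the spring-loaded probe head is pushed straight up into the nose (m): 0 free, 0.010 fully in. It starts to move at about 1.2 N, half way is about 3.2 N, fully in 5.2 N. A green band 10 mm tall on the head just below the nose goes in with it: half of it hidden means half way in
- rack: fixed steel stand: a plate 70 mm (its x) by 210 mm (its y), 5 mm thick, top face 80 mm above the bench, on two end legs, with three through holes 35 mm across, 70 mm apart in a row along its y. Origin on the bench under the middle hole. The three tools are shuffled among the holes; rack and jack may swap sides
- jack: fixed scissor lab jack, plates 150 by 150 mm, 72 mm high, black knob on its -x side, with a grey balance on top whose dark weighing plate (108 by 118 mm) is 94 mm above the bench. Origin on the bench under its centre
- phantom: skin-coloured rubber dome, loose on the weighing plate, 260 g: a spherical cap 108 mm across the base, 42 mm high, sphere radius 55.7 mm. Origin at the centre of its underside. Rigid enough not to give. Two small black dots on it mean nothing here
- mark (a point): centre of the blue ring (34 mm across outside, with a 5 mm blue dot in the middle) on the dome, 25 degrees down from the crown towards the dome's own -x; its z axis is the outward normal of the surface there. It lies 23.5 mm from the dome's axis, 36.8 mm above its underside
- thermometer: yellow pen thermometer, handle 24 mm across, in a hole of the rack, top 58 mm above the plate. Origin at the underside of its collar. Leave alone
- driver: red torque driver, handle 30 mm across, in a hole of the rack, top 58 mm above the plate. Origin at the underside of its collar. Leave alone
- pot: lidded specimen pot, 48 mm across, 62 mm high, loose on the bench. Origin at the centre of its underside. Leave alone
- adapter: brass coaxial adapter, 24 mm across, 36 mm high, loose on the bench. Origin at the centre of its underside. Leave alone
Things that resemble listed ones, but are neither listed nor needed, are in the scene too. There is more than one size of the phantom; the one meant has the size given above.

How it is judged:
By the outcome, as a careful person would: the job done as asked, in the order asked, and still so for the second after the job is handed in, while the arm keeps its last pose, push and grip.
It also fails if it takes over 48 s, if anything falls off the work surface, if the arm or the gripper's body presses on something with over 40 N, if the wrist force passes 120 N, or if a joint passes its speed limit or range.

### The arm

A 6-joint arm with a two-finger parallel gripper is mounted at the origin on the work surface. World frame = base frame: x ahead of the robot, y to its left, z up, the work surface at z = 0. Lengths are in mm, angles in rad, forces in N, time in s.
With the tool pointing down it reaches from about 350 to 875 mm from the base axis. Payload 4.2 kg.
Tool frame: the origin (TCP) lies at the very end of the fingers, on their centre line; the grasp point (between the pads) lies 19 mm behind it; z points along the fingers, y is the direction in which the jaws open and shut (so a half turn about z gives the same grasp; the last joint's range is limited). The gripper opens to 85 mm and grips with 20 to 120 N. Pads are 22 mm wide; open, the fingers measure 114 mm over their backs; the gripper's body (76 mm by 85 mm) begins 54 mm behind the grasp point. The pads swing forward as they close: fully open they stand 13 mm farther back than shut.
Start: joints at [-1.004, 0.385, 0.008, 0, -1.194, -0.259], TCP at [189.367, -595.6, 231.312] pointing down, gripper open.
Joint ranges: [-3.14, 3.14], [-1.21, 2.06], [-1.07, 1.41], [-3.16, 2.05], [-2.99, -0.16], [-3.1, 3.1]. Speed limits (rad/s): [2.79, 2.79, 3.14, 3.14, 3.14, 3.14].

### API

Orientations are given as a unit quaternion [x, y, z, w].
In Python, from bench import arm gives the robot as it stands.
- The arm moves only by the tool apply_moves, never from a script. Its argument "plan" is one flat list of numbers, 5 for each row, row after row: the gripper's target within -1 to 1 (shut at 1, half-way at 0, fully open at -1), then the shift along the world's x, y, z in m, then the turn about the world's z in degrees. A call has 1 to 8 rows; each row is the pose to reach, as a shift and turn from the pose commanded when the call began; what a row does not reach only later rows make up. A row lasts 1/12 s, in which the tool goes at most 41.7 mm and 7.16 degrees, less where a joint would pass 70% of its speed; a pose out of reach is approached as far as the arm can. A call with a gripper value outside its range is refused whole. The fingers move at their own pace and stop on an object; the grip force is fixed at half the most. Time passes only in rows, so rows that repeat a pose let the fingers close. It gives the time, the measured TCP pose, the force and the opening at its end, in the units of the state.
- arm.read_state(): the state, without advancing time (a new reading comes with each control period).
- arm.get_image(name): name is "side" or "top" or "wrist"; returns a dict with "color" (420x560x3 uint8, red, green, blue), "range_z" (420x560 float32, mm along the optical axis (not along the pixel's ray), 0 where there is no reading), "camera_matrix" (3x3 intrinsics, pixels), "camera_from_world" (4x4, takes a point from world to camera coordinates); the wrist camera has in their place "mount" (4x4, takes a point from camera to tool coordinates, whose origin is the TCP and whose axes are the flange's). Camera axes: x right, y down, z forward; pixel columns grow to the right and rows downward; lengths in mm; the calibration is good to about 2 mm. A picture is of the moment at which its call begins: read the wrist's pose just before it.
- arm.job_done(): hands the job in, once; it reports no verdict.
The state is a dict: "clock": time; "joints": joint angles; "joint_vel": joint speeds; "joint_efforts": joint torques, N m; "position": TCP position; "ee_rot": TCP orientation; "contact_force": force on the tool from outside, world axes, zero at the start; "wrist_torque": the same for the moment, N m; "gripper_width": finger opening in mm.
Only numpy, scipy, OpenCV 4.12 (cv2) and the standard library are available. Lean on these libraries where they do the work, as an engineer would, in place of code of your own. Each camera call takes 0.05 s, during which the arm holds its last target.

## Working session

There is one attempt and no reset: what is moved stays moved. The work goes in short steps, Python scripts to look and compute and a tool call to move; the robot and the scene stay as the last step left them, time stands still between calls to the robot, and variables do not carry over. Pictures are saved under pics/ and viewed, and the job is handed in when it is done.

Besides the shell and the picture viewer there is one more tool, called after "Call:" in YAML: its name, and indented under it one key for each argument. apply_moves: Moves the arm, as the interface text tells. Its arguments: {"type":"object","properties":{"plan":{"type":"array","items":{"type":"number"}}},"required":["plan"]}

```bash
ls -la; mkdir -p pics; cat > h.py <<'E'
import numpy as np,cv2
from bench import arm
def save(n,fn,crop=None,s=1):
    d=arm.get_image(n); c=d["color"][:,:,::-1]
    np.savez('pics/'+fn+'.npz',**{k:v for k,v in d.items()})
    if crop: c=c[crop[1]:crop[3],crop[0]:crop[2]]
    c=cv2.resize(c,None,fx=s,fy=s,interpolation=cv2.INTER_CUBIC); cv2.imwrite('pics/'+fn+'.png',c); return d
def load(fn): return dict(np.load('pics/'+fn+'.npz'))
def ray(d,u,v,T=None):
    K=d['camera_matrix']; M=np.linalg.inv(d['camera_from_world']) if T is None else T
    r=np.linalg.solve(K,[u,v,1.]); return M[:3,3],M[:3,:3]@r
def onz(d,u,v,z,T=None):
    o,r=ray(d,u,v,T); return o+r*(z-o[2])/r[2]
def dep(d,u,v,T=None):
    o,r=ray(d,u,v,T); return o+r*d['range_z'][int(round(v)),int(round(u))]
E
python3 - <<'E'
from h import *
for n in ['side','top','wrist']: save(n,n+'0',s=1.4)
print(arm.read_state())
E
```

```text
total 12
drwxr-xr-x  3 agent agent 4096 Dec  7 05:22 .
drwxr-xr-x 23 root  root  4096 Dec  7 05:22 ..
drwxr-xr-x  2 agent agent 4096 Dec  7 05:22 pics
{'clock': 0.15, 'joints': array([-1.00440716e+00,  3.85387411e-01,  6.97329873e-03, -3.26026878e-04,
       -1.19397612e+00, -2.58614380e-01]), 'joint_vel': array([ 0.00156972, -0.00159251,  0.00352391,  0.00246685, -0.00022057,
        0.00123341]), 'joint_efforts': array([ 1.85859562e-04, -3.92679155e+01,  1.88581538e+01,  4.18859527e+00,
       -3.42726416e-03, -1.08003053e-05]), 'position': array([ 189.23322986, -595.22897706,  230.48533527]), 'ee_rot': array([-1.53221292e-01,  9.88191569e-01,  7.90851042e-04, -1.80681103e-04]), 'contact_force': array([ 0.65805192,  0.44053244, -0.53740177]), 'wrist_torque': array([ 0.04624697,  0.01336034, -0.0245139 ]), 'gripper_width': 85.27494978312801}
```

View pics/side0.png

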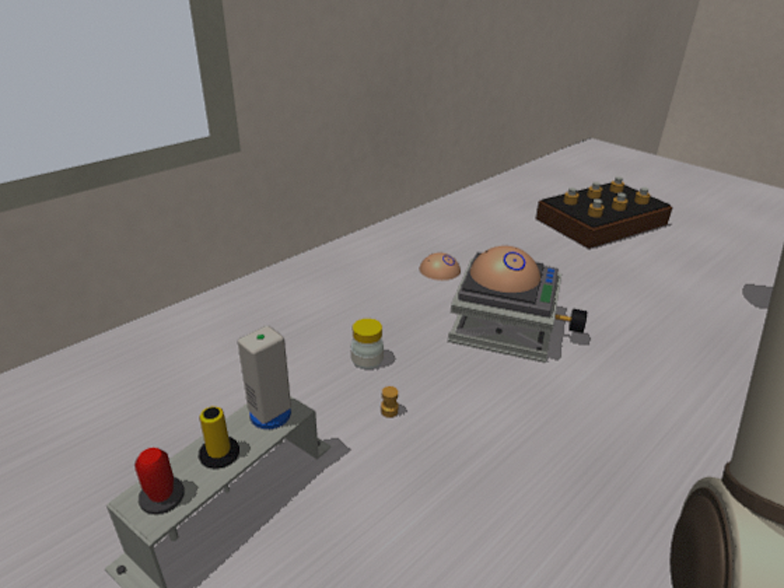

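View pics/top0.png

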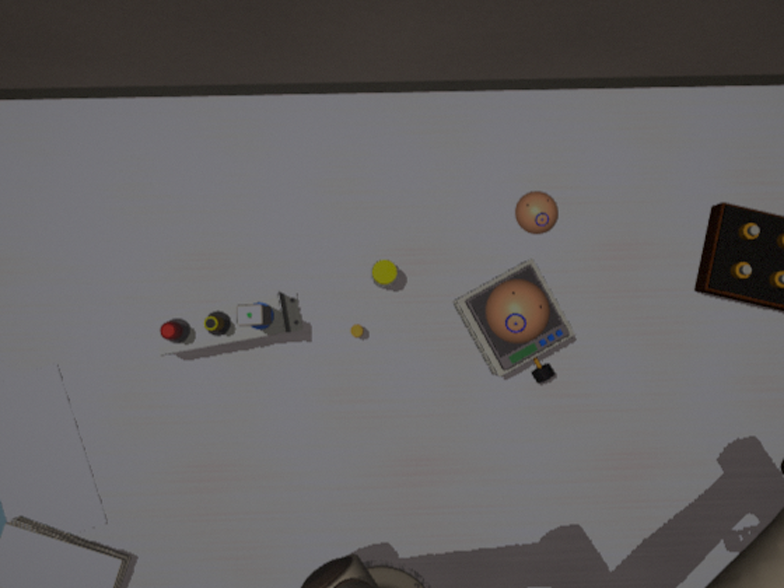

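View pics/wrist0.png

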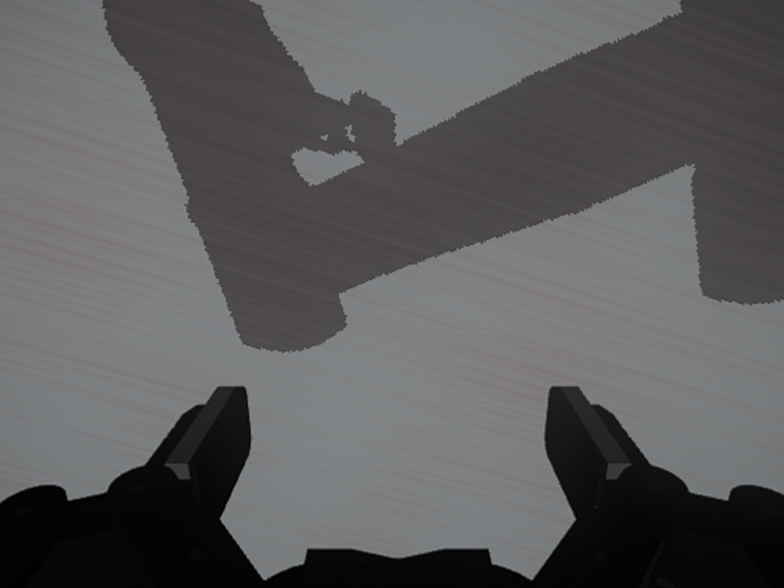

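Two skin domes carry a blue ring: the large one on the balance (top ~515,322, side ~513,262) and a small one on the bench (top ~541,219). The 108 mm one on the weighing plate is the one meant. The only white block with a blue collar is at the rack's end hole (top ~250,315). I'll confirm both in enlarged crops and measure them.

```bash
python3 - <<'E'
from h import *
d=load('top0');s=load('side0')
A=cv2.resize(d['color'][190:260,110:225,::-1],(460*1,280),interpolation=cv2.INTER_CUBIC)
A=cv2.convertScaleAbs(A,alpha=1.5)
B=cv2.resize(d['color'][130:275,315:420,::-1],(420,580),interpolation=cv2.INTER_CUBIC);
B=cv2.convertScaleAbs(B,alpha=1.5)
C=cv2.resize(s['color'][225:315,160:235,::-1],(250,300),interpolation=cv2.INTER_CUBIC)
im=np.zeros((590,800,3),np.uint8);im[:280,:320]=A[:,:460][:, :320]*0
A=cv2.resize(A,(370,225));im[:225,:370]=A;im[230:530,:250]=C;im[:580,375:795]=B
cv2.imwrite('pics/c1.png',im)
for n,dd in(('top',d),('side',s)):
  M=np.linalg.inv(dd['camera_from_world']);print(n,M[:3,3].round(0),M[:3,2].round(2),dd['camera_matrix'][0,0])
# point cloud top
def cloud(d):
  K=d['camera_matrix'];M=np.linalg.inv(d['camera_from_world']);v,u=np.mgrid[:420,:560]
  z=d['range_z'];P=np.stack([(u-K[0,2])/K[0,0]*z,(v-K[1,2])/K[1,1]*z,z],-1)
  return P@M[:3,:3].T+M[:3,3]
P=cloud(d);c=d['color'].astype(int)
hsv=cv2.cvtColor(d['color'],cv2.COLOR_RGB2HSV)
# dome: skin
sk=(hsv[...,0]<18)&(hsv[...,1]>80)&(hsv[...,1]<190)&(hsv[...,2]>90)
n,l,st,ce=cv2.connectedComponentsWithStats(sk.astype(np.uint8))
from scipy.optimize import least_squares
for i in range(1,n):
  if st[i,4]>150:
    m=l==i;Q=P[m]
    f=least_squares(lambda p:np.linalg.norm(Q-p[:3],axis=1)-p[3],[*Q.mean(0)-[0,0,30],50],loss='soft_l1')
    print('skin',st[i],ce[i].round(1),'fit',f.x.round(1),'cost',f.cost.round(1),'z',Q[:,2].min().round(1),Q[:,2].max().round(1))
bl=(c[...,2]>c[...,0]+35)&(c[...,2]>c[...,1]+35)
n,l,st,ce=cv2.connectedComponentsWithStats(bl.astype(np.uint8))
for i in range(1,n):
  if st[i,4]>3: m=l==i;print('blue',st[i],ce[i].round(1),P[m].mean(0).round(1))
# meter top
m=(P[...,2]>150)&(P[...,2]<230);m[:, :110]=0;m[:,230:]=0;m[:190]=0;m[265:]=0
print('mtop',m.sum(),P[m][:,2].mean())
r=cv2.minAreaRect(P[m][:,:2].astype(np.float32));print(r)
v,u=np.nonzero(m);print(u.min(),u.max(),v.min(),v.max(),'rectpx',cv2.minAreaRect(np.stack([u,v],1).astype(np.float32)))
E
```

```text
top [ 5.220e+02 -1.000e+00  1.327e+03] [ 0.05 -0.02 -1.  ] 526.5072818341471
side [118. 427. 550.] [ 0.6  -0.58 -0.55] 412.18038990988964
skin [368 137  29  28 476] [381.5 149.6] fit [ 725.  -302.8   -6.8   38.5] cost 1835.5 z -1.8 1326.9
skin [ 348  201   42   42 1060] [368.7 220.1] fit [ 545.  -244.    82.4   54.1] cost 5723.5 z 95.4 1326.9
blue [361 224  15  13  31] [367.1 228.7] [ 527.9 -231.   130.1]
blue [372 233   3   3   4] [373.  234.2] [ 515.  -244.4  129.1]
blue [397 236   5   4  16] [399.  237.5] [ 505.7 -313.5   90.5]
blue [391 239   5   5  17] [393.2 240.8] [ 498.2 -300.    88.4]
blue [385 242   5   5  17] [387.4 244. ] [ 491.  -285.7   89.1]
mtop 306 186.9792389938452
((547.3947143554688, 188.1558837890625), (41.17516326904297, 31.024648666381836), 89.66285705566406)
169 190 217 231 rectpx ((179.5, 224.0), (14.0, 21.0), 90.0)
```

View pics/c1.png

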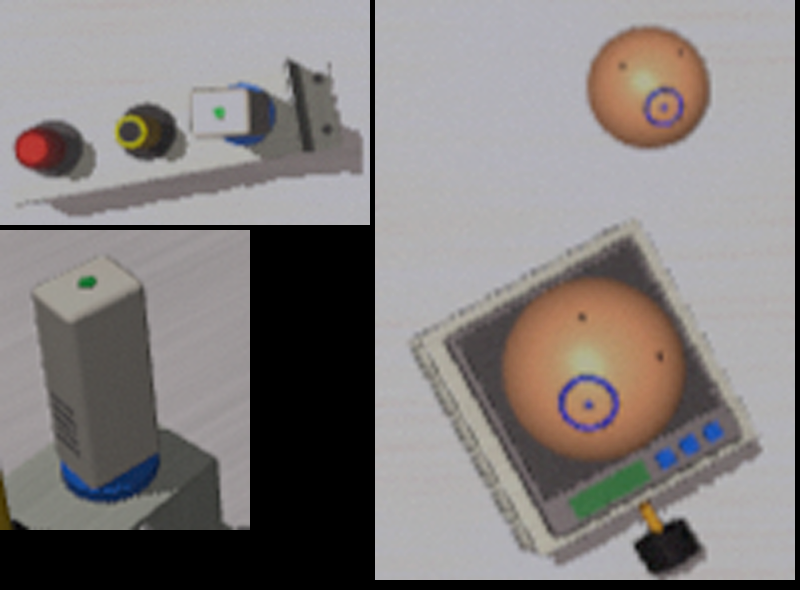

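```bash
cat >> h.py <<'E'
def cloud(d):
  K=d['camera_matrix'];M=np.linalg.inv(d['camera_from_world']);v,u=np.mgrid[:420,:560]
  z=d['range_z'];P=np.stack([(u-K[0,2])/K[0,0]*z,(v-K[1,2])/K[1,1]*z,z],-1)
  return P@M[:3,:3].T+M[:3,3]
def raysph(o,r,c,R):
  r=r/np.linalg.norm(r);b=r@(o-c);q=b*b-((o-c)@(o-c)-R*R);return o+r*(-b-np.sqrt(max(q,0)))
E
python3 - <<'E'
from h import *
from scipy.optimize import least_squares
R=55.7
for n,box in(('top0',(340,195,400,250)),('side0',(325,165,400,215))):
  d=load(n);P=cloud(d);hsv=cv2.cvtColor(d['color'],cv2.COLOR_RGB2HSV);c=d['color'].astype(int)
  b=np.zeros((420,560),bool);b[box[1]:box[3],box[0]:box[2]]=1
  sk=(hsv[...,0]<18)&(hsv[...,1]>70)&(hsv[...,2]>80)&b
  Q=P[sk&(d['range_z']>0)];Q=Q[(Q[:,2]>100)&(Q[:,2]<140)]
  f=least_squares(lambda p:np.linalg.norm(Q-p,axis=1)-R,[545,-244,80.3],loss='soft_l1')
  g=least_squares(lambda p:np.linalg.norm(Q-[p[0],p[1],80.3],axis=1)-R,[545,-244],loss='soft_l1')
  print(n,len(Q),f.x.round(1),g.x.round(1),'rms',np.sqrt((g.fun**2).mean()).round(1))
  # silhouette circle (contour -> base plane)
  cn=max(cv2.findContours(cv2.morphologyEx(sk.astype(np.uint8),cv2.MORPH_CLOSE,np.ones((9,9))),0,1)[0],key=cv2.contourArea)[:,0]
  if n=='top0':
    X=np.array([onz(d,u,v,94)[:2] for u,v in cn],np.float32);(x,y),r=cv2.minEnclosingCircle(X);print('sil base',x,y,r)
  bl=((c[...,2]>c[...,0]+10)&(c[...,2]>c[...,1]+10)&b)
  nn,l,st,ce=cv2.connectedComponentsWithStats(bl.astype(np.uint8),connectivity=8)
  for i in range(1,nn):
    if st[i,4]<3:continue
    vv,uu=np.nonzero(l==i)
    e=cv2.fitEllipse(np.stack([uu,vv],1).astype(np.float32))[0] if st[i,4]>8 else (0,0)
    o,r=ray(d,*(e if e[0] else ce[i]));cc=np.array([*g.x,80.3])
    m=raysph(o,r,cc,R);print(st[i],ce[i].round(1),np.round(e,1),'mark',m.round(1),'tilt',np.degrees(np.arccos((m-cc)[2]/R)).round(1),'az',np.degrees(np.arctan2(*(m-cc)[1::-1])).round(1))
d=load('top0');hsv=cv2.cvtColor(d['color'],cv2.COLOR_RGB2HSV)
w=(hsv[...,1]<45)&(hsv[...,2]>125);sub=d['color'][212:236,160:200]
P=cloud(d)
m=((P[...,2]>150)&(P[...,2]<230));m[:,:150]=0;m[:,200:]=0;m[:200]=0;m[245:]=0
v,u=np.nonzero(m);print('ctr',u.mean(),v.mean(),onz(d,u.mean(),v.mean(),190))
g=d['color'].astype(int);gg=(g[...,1]>g[...,0]+25)&(g[...,1]>g[...,2]+25)&m;v,u=np.nonzero(gg);print('green',onz(d,u.mean(),v.mean(),190))
s=load('side0');g=s['color'].astype(int);gg=(g[...,1]>g[...,0]+25)&(g[...,1]>g[...,2]+15);gg[255:]=0;gg[:225]=0;gg[:,220:]=0;v,u=np.nonzero(gg);print('green side',len(u),onz(s,u.mean(),v.mean(),190))
# edges of the meter top in side view
E
```

```text
top0 1236 [ 545.1 -244.3   80.3] [ 545.1 -244.3] rms 1.7
sil base 544.9525756835938 -242.3635711669922 51.28718566894531
[361 224  15  14  61] [368.  230.3] [367.9 230.4] mark [ 524.1 -232.9  130.6] tilt 25.4 az 151.4
[397 235   3   6  15] [398.1 237.7] [398.1 237.5] mark [ 505.8 -309.7   97.2] tilt 72.3 az -121.0
[391 238   6   7  27] [393.1 240.7] [393.2 240.8] mark [ 498.4 -298.5   94.3] tilt 75.4 az -130.7
[385 241   6   7  28] [387.5 244.1] [387.5 244.1] mark [ 490.8 -285.7   91.2] tilt 78.7 az -142.7
side0 885 [ 541.9 -242.    77.8] [ 543.1 -244. ] rms 1.7
[360 180  16  13  57] [367.  186.3] [367. 186.] mark [ 520.4 -229.1  128.9] tilt 29.2 az 146.9
[367 185   2   2   4] [367.5 185.5] [0 0] mark [ 520.6 -230.9  129.5] tilt 27.9 az 149.9
[389 191   8  11  61] [392.4 196.3] [392.4 196.3] mark [ 488.  -283.2   96.8] tilt 72.8 az -144.5
ctr 179.51307189542484 223.9967320261438 [547.1340016  184.94896802 190.        ]
green [545.77364486 188.45044775 190.        ]
green side 15 [544.3712009  189.90809381 190.        ]
```

```bash
python3 - <<'E'
from h import *
d=load('wrist0');print(d['mount'].round(3),d['camera_matrix'])
E
```

```text
[[-1.00000e-03 -9.51000e-01 -3.08000e-01  7.98910e+01]
 [ 1.00000e+00 -1.00000e-03 -0.00000e+00  6.00000e-01]
 [ 0.00000e+00 -3.08000e-01  9.51000e-01 -1.43313e+02]
 [ 0.00000e+00  0.00000e+00  0.00000e+00  1.00000e+00]] [[366.88585961   0.         283.79381628]
 [  0.         366.88585961 207.75561011]
 [  0.           0.           1.        ]]
```

Call:
apply_moves:
  plan: [-1, 0.041, 0.03, 0.01, 5, -1, 0.08, 0.07, 0.03, 10, -1, 0.115, 0.105, 0.05, 15, -1, 0.15, 0.14, 0.07, 20, -1, 0.185, 0.175, 0.07, 25, -1, 0.22, 0.21, 0.07, 30, -1, 0.25, 0.24, 0.07, 36, -1, 0.27, 0.27, 0.07, 42]

```text
clock: 0.82
position: [422.1, -368.5, 299.3]
ee_rot: [-0.499, 0.866, -0.0, 0.0]
contact_force: [-0.4, -0.7, 0.1]
gripper_width: 85.5
```

Call:
apply_moves:
  plan: [-1, 0.03, 0.03, 0, 0, -1, 0.03, 0.03, 0, 0, -1, 0.03, 0.03, 0, 0, -1, 0.03, 0.03, 0, 0]

```text
clock: 1.15
position: [450.6, -339.8, 298.6]
ee_rot: [-0.497, 0.867, 0.0, -0.0]
contact_force: [0.0, 0.2, 0.2]
gripper_width: 85.5
```

```bash
cat >> h.py <<'E'
from scipy.spatial.transform import Rotation as Ro
def tool(st):
  T=np.eye(4);T[:3,:3]=Ro.from_quat(st['ee_rot']).as_matrix();T[:3,3]=st['position'];return T
def wsave(fn,s=1.4):
  st=arm.read_state();d=save('wrist',fn,s=s);T=tool(st)@d['mount'];d['camera_from_world']=np.linalg.inv(T)
  np.savez('pics/'+fn+'.npz',**d);return st,d
E
python3 - <<'E'
from h import *
st,d=wsave('w1');print(st['position'],st['joints'],st['joint_vel'].round(3))
E
```

```text
[ 450.62225253 -339.83806496  298.6100413 ] [-3.59076479e-01  2.41607982e-01 -2.90826868e-02  3.74000690e-05
 -1.30110647e+00 -1.70301563e-01] [-0.032 -0.005  0.     0.001  0.003  0.   ]
```

View pics/w1.png

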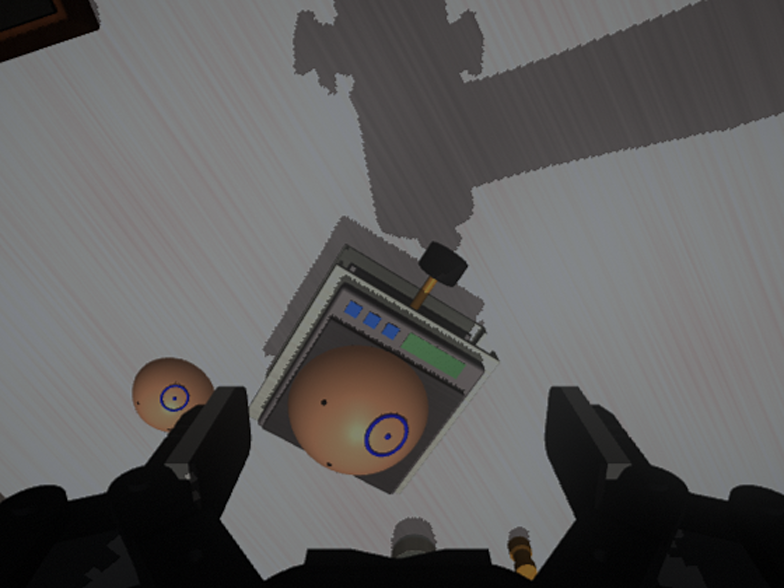

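```bash
cat > dome.py <<'E'
from h import *
from scipy.optimize import least_squares
def dome(d,P,box,R=55.7):
  hsv=cv2.cvtColor(d['color'],cv2.COLOR_RGB2HSV);c=d['color'].astype(int)
  b=np.zeros((420,560),bool);b[box[1]:box[3],box[0]:box[2]]=1
  sk=(hsv[...,0]<18)&(hsv[...,1]>70)&(hsv[...,2]>70)&b&(d['range_z']>0)
  Q=P[sk];Q=Q[(Q[:,2]>99)&(Q[:,2]<142)]
  f=least_squares(lambda p:np.linalg.norm(Q-p,axis=1)-R,[545,-244,80.3],loss='soft_l1').x
  print(len(Q),'centre',f.round(1))
  bl=((c[...,2]>c[...,0]+10)&(c[...,2]>c[...,1]+10)&b)
  nn,l,st,ce=cv2.connectedComponentsWithStats(bl.astype(np.uint8),connectivity=8)
  for i in range(1,nn):
    if st[i,4]<3:continue
    for cc in(f,np.array([f[0],f[1],80.3])):
      m=raysph(*ray(d,*ce[i]),cc,R);print(st[i],ce[i].round(1),'mark',m.round(1),'tilt',np.degrees(np.arccos((m-cc)[2]/R)).round(1),'az',np.degrees(np.arctan2(*(m-cc)[1::-1])).round(1))
E
python3 - <<'E'
from dome import *
d=load('w1');dome(d,cloud(d),(200,245,310,345))
E
```

```text
5769 centre [ 541.1 -244.1   80.9]
[260 296  32  30 245] [275.  310.2] mark [ 520.8 -234.8  131.9] tilt 23.6 az 155.5
[260 296  32  30 245] [275.  310.2] mark [ 521.  -234.5  131.4] tilt 23.6 az 154.5
[275 310   4   4  14] [276.5 311.5] mark [ 520.5 -232.4  131.3] tilt 25.1 az 150.5
[275 310   4   4  14] [276.5 311.5] mark [ 520.7 -232.1  130.7] tilt 25.1 az 149.6
```

Call:
apply_moves:
  plan: [-1, 0.01, 0.04, 0, 7, -1, 0.02, 0.08, 0, 14, -1, 0.03, 0.12, 0, 21, -1, 0.035, 0.16, 0, 28, -1, 0.04, 0.2, 0, 35, -1, 0.045, 0.24, 0, 42, -1, 0.05, 0.28, 0, 49, -1, 0.055, 0.32, 0, 56]

```text
clock: 1.87
position: [505.3, -19.9, 299.3]
ee_rot: [0.847, -0.531, 0.0, -0.0]
contact_force: [0.5, -0.5, -0.4]
gripper_width: 85.6
```

Call:
apply_moves:
  plan: [-1, 0.01, 0.04, 0, -7, -1, 0.02, 0.08, 0, -14, -1, 0.03, 0.12, 0, -21, -1, 0.04, 0.13, 0, -26, -1, 0.04, 0.13, 0, -26, -1, 0.04, 0.13, 0, -26]

```text
clock: 2.37
position: [545.9, 109.2, 298.3]
ee_rot: [-0.705, 0.709, 0.0, -0.001]
contact_force: [0.3, -0.5, -0.1]
gripper_width: 85.1
```

```bash
python3 - <<'E'
from h import *
st,d=wsave('w2');print(st['position'],st['ee_rot'])
E
```

```text
[545.9307245  109.21914463 298.3250922 ] [-7.04963330e-01  7.09243348e-01  2.21149274e-04 -7.26388467e-04]
```

View pics/w2.png

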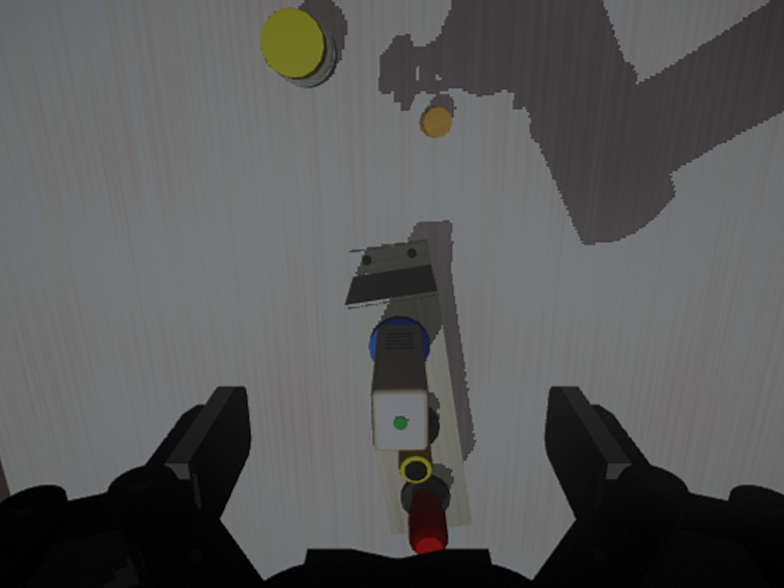

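```bash
python3 - <<'E'
from h import *
d=load('w2');g=d['color'].astype(int)
w=(g.min(2)>125)
w[:260]=0;w[330:]=0;w[:,250:]=w[:,250:];n,l,s,c=cv2.connectedComponentsWithStats(w.astype(np.uint8))
i=[k for k in range(1,n) if s[k,0]>250 and s[k,0]<320 and s[k,4]>300];print(s[i])
m=cv2.morphologyEx((l==i[0]).astype(np.uint8),cv2.MORPH_CLOSE,np.ones((9,9)))
cn=cv2.findContours(m,0,1)[0][0][:,0]
X=np.array([onz(d,u,v,190)[:2] for u,v in cn],np.float32);print(cv2.minAreaRect(X))
bb=(g[...,2]>g[...,0]+30)&(g[...,2]>g[...,1]+20);v,u=np.nonzero(bb);print('collar px',u.min(),u.max(),v.min(),v.max(),[onz(d,x,245,88).round(1) for x in(u.min()-.5,u.max()+.5)],onz(d,(u.min()+u.max())/2,v.min()-.5,88))
gr=(g[...,1]>g[...,0]+30)&(g[...,1]>g[...,2]+25);v,u=np.nonzero(gr);print('green',onz(d,u.mean(),v.mean(),190))
E
```

```text
[]Traceback (most recent call last):
  File "<stdin>", line 6, in <module>
IndexError: list index out of range
```

```bash
python3 - <<'E'
from h import *
d=load('w2');g=d['color'].astype(int);P=cloud(d);print(g[290,275:300:6],P[290,285])
m=(P[...,2]>175)&(P[...,2]<205);m[:250]=0;m[330:]=0;m[:,:240]=0;m[:,320:]=0
v,u=np.nonzero(m);print(u.min(),u.max(),v.min(),v.max(),len(u))
cn=cv2.findContours(cv2.morphologyEx(m.astype(np.uint8),cv2.MORPH_OPEN,np.ones((5,5))),0,1)[0][0][:,0]
X=np.array([onz(d,a,b,190)[:2] for a,b in cn],np.float32);print(cv2.minAreaRect(X))
bb=(g[...,2]>g[...,0]+30)&(g[...,2]>g[...,1]+20);v,u=np.nonzero(bb);print('collar px',u.min(),u.max(),v.min(),v.max(),[onz(d,x,245,88).round(1) for x in(u.min()-.5,u.max()+.5)],onz(d,(u.min()+u.max())/2,v.min()-.5,88))
gr=(g[...,1]>g[...,0]+30)&(g[...,1]>g[...,2]+25);v,u=np.nonzero(gr);print('green',u.mean(),v.mean(),onz(d,u.mean(),v.mean(),190))
E
```

```text
[[115 118 123]
 [114 117 122]
 [115 118 122]
 [114 117 122]
 [114 117 122]] [544.29571977 178.92504519 190.22766416]
265 305 269 321 2058
((544.2986450195312, 184.07308959960938), (31.195341110229492, 46.12696838378906), 0.6278300881385803)
collar px 264 306 228 257 [array([566.4, 185.6,  88. ]), array([521.4, 186. ,  88. ])] [543.78692597 166.20531759  88.        ]
green 285.536231884058 302.05797101449275 [543.93607984 189.79772197 190.        ]
```

Call:
apply_moves:
  plan: [-1, -0.001, 0.04, 0, 0, -1, -0.002, 0.08, 0, 0, -1, -0.002, 0.08, -0.04, 0, -1, -0.002, 0.08, -0.08, 0, -1, -0.002, 0.08, -0.12, 0, -1, -0.002, 0.08, -0.16, 0, -1, -0.002, 0.08, -0.16, 0, -1, -0.002, 0.08, -0.16, 0]

```text
clock: 3.08
position: [543.3, 187.6, 138.3]
ee_rot: [-0.704, 0.71, 0.0, -0.002]
contact_force: [0.9, -0.6, -0.0]
gripper_width: 85.5
```

```bash
python3 - <<'E'
from h import *
st,d=wsave('w3');print(st['position'],st['gripper_width']);save('side','s3',crop=(140,180,300,400),s=2.6)
E
```

```text
[543.26997735 187.60649951 138.25592617] 85.47191688492246
```

View pics/s3.png

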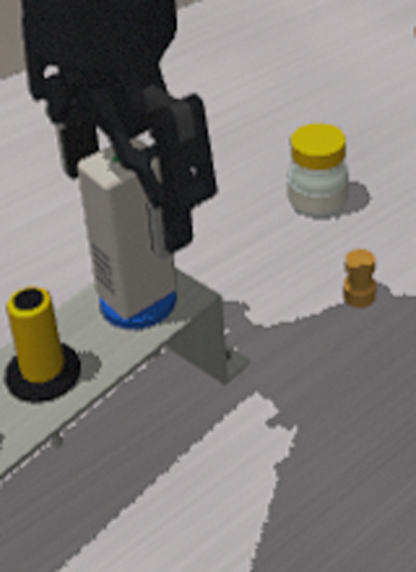

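View pics/w3.png

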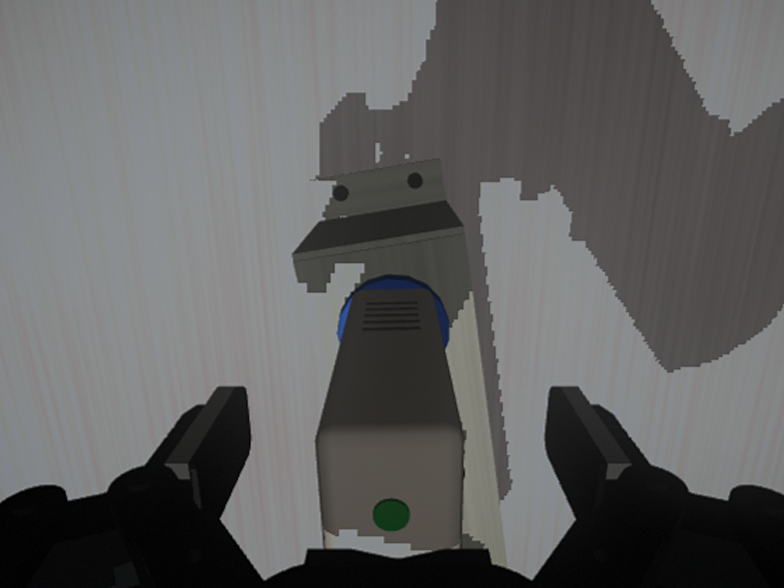

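Call:
apply_moves:
  plan: [-1, 0.001, 0.001, 0, 0, 0.2, 0.001, 0.001, 0, 0, 1, 0.001, 0.001, 0, 0, 1, 0.001, 0.001, 0, 0, 1, 0.001, 0.001, 0, 0, 1, 0.001, 0.001, 0, 0, 1, 0.001, 0.001, 0, 0, 1, 0.001, 0.001, 0, 0]

```text
clock: 3.85
position: [545.2, 191.2, 139.6]
ee_rot: [-0.705, 0.709, -0.0, 0.001]
contact_force: [-0.1, 0.1, 3.8]
gripper_width: 31.5
```

Call:
apply_moves:
  plan: [1, 0, 0, 0, 0, 1, 0, 0, 0, 0, 1, 0, 0, 0, 0]

```text
clock: 4.1
position: [545.2, 191.2, 139.6]
ee_rot: [-0.705, 0.709, -0.0, 0.001]
contact_force: [1.2, 1.3, 4.9]
gripper_width: 31.4
```

Call:
apply_moves:
  plan: [1, 0, 0, 0.004, 0, 1, 0, 0, 0.007, 0, 1, 0, 0, 0.007, 0]

```text
clock: 4.35
position: [544.4, 190.8, 145.6]
ee_rot: [-0.705, 0.709, 0.0, -0.0]
contact_force: [-0.1, 0.3, -2.0]
gripper_width: 31.4
```

```bash
python3 - <<'E'
from h import *
st,d=wsave('w4');print(st['position'],st['contact_force']);save('side','s4',crop=(140,180,300,400),s=2.6)
E
```

```text
[544.35868089 190.75612999 145.61771205] [-0.14205896  0.28307089 -2.0398544 ]
```

View pics/s4.png

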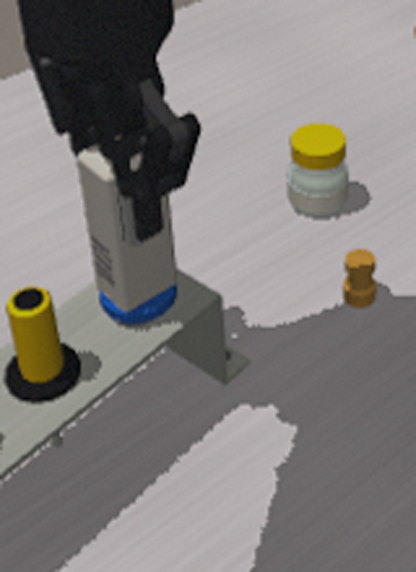

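View pics/w4.png

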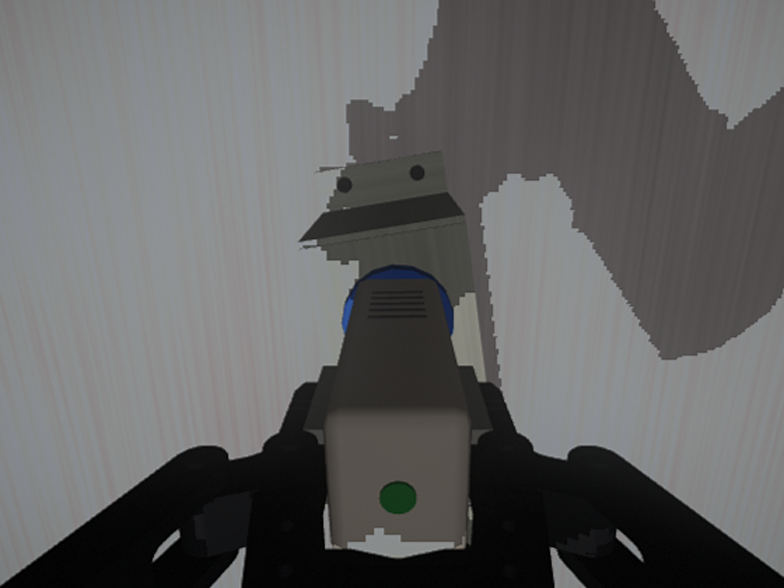

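Call:
apply_moves:
  plan: [1, 0, -0.003, 0, 0, 1, 0, -0.006, 0, 0, 1, 0, -0.009, 0, 0, 1, 0, -0.012, 0, 0, 1, 0, -0.015, 0, 0, 1, 0, -0.018, 0, 0, 1, 0, -0.018, 0, 0]

```text
clock: 5.03
position: [545.1, 174.9, 146.4]
ee_rot: [-0.705, 0.709, 0.001, 0.002]
contact_force: [-2.0, 6.0, 0.3]
gripper_width: 31.7
```

```bash
python3 - <<'E'
from h import *
st,d=wsave('w5');print(st['position'],st['contact_force']);save('side','s5',crop=(140,180,300,400),s=2.6)
E
```

```text
[545.11335497 174.88537463 146.42804349] [-2.00378232  5.95902863  0.31299096]
```

View pics/s5.png

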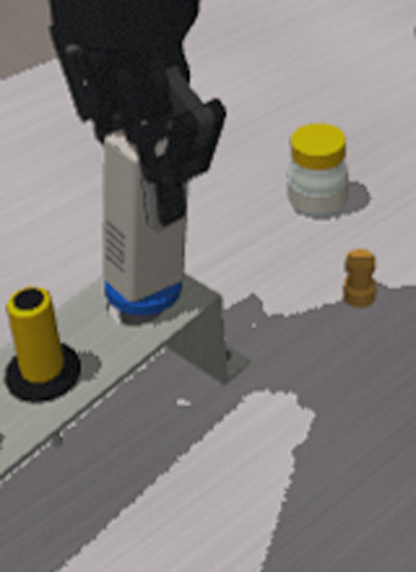

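Call:
apply_moves:
  plan: [1, 0, -0.004, 0, 0, 1, 0, -0.008, 0, 0, 1, 0, -0.012, 0, 0, 1, 0, -0.016, 0, 0, 1, 0, -0.02, 0, 0, 1, 0, -0.024, 0, 0, 1, 0, -0.027, 0, 0, 1, 0, -0.027, 0, 0]

```text
clock: 5.8
position: [545.3, 148.0, 146.0]
ee_rot: [-0.705, 0.71, 0.001, 0.003]
contact_force: [0.1, 7.0, -2.3]
gripper_width: 31.2
```

```bash
python3 - <<'E'
from h import *
st,d=wsave('w6');print(st['position'],st['contact_force']);save('side','s6',crop=(140,180,300,400),s=2.6)
E
```

```text
[545.34866302 147.95364634 146.00492216] [ 0.12602998  6.96031122 -2.26658609]
```

View pics/s6.png

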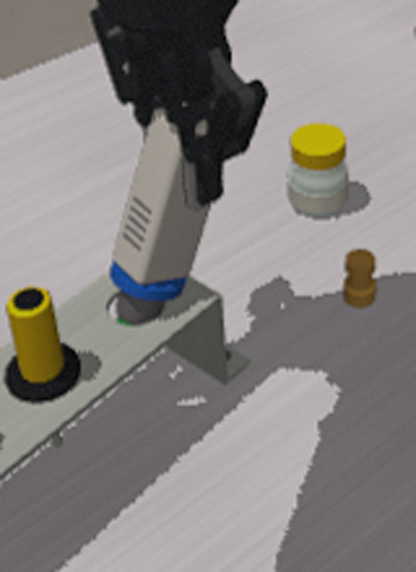

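View pics/w6.png

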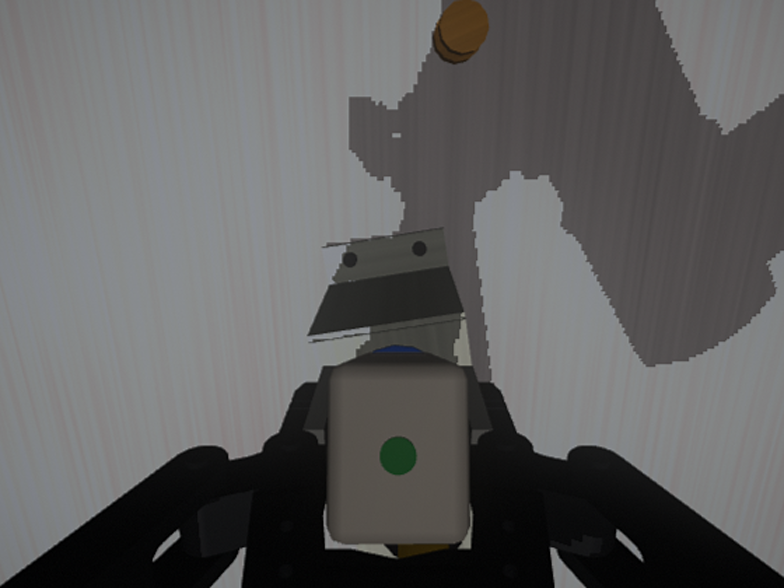

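```bash
cat > tilt.py <<'E'
from h import *
def tilt(fn):
  d=load(fn);K=d['camera_matrix'];M=d['mount'];z=d['range_z'];v,u=np.mgrid[:420,:560]
  g=d['color'].astype(int);gr=(g[...,1]>g[...,0]+25)&(g[...,1]>g[...,2]+15);gr[230:]&=True
  n,l,s,c=cv2.connectedComponentsWithStats(gr.astype(np.uint8));i=1+s[1:,4].argmax();gu,gv=c[i]
  P=np.stack([(u-K[0,2])/K[0,0]*z,(v-K[1,2])/K[1,1]*z,z],-1)@M[:3,:3].T+M[:3,3]
  m=(abs(u-gu)<42)&(abs(v-gv)<(45))&(z>0)
  Q=P[m];w=np.ones(len(Q),bool)
  for _ in range(6):
    A=np.c_[Q[w][:,:2],np.ones(w.sum())];k=np.linalg.lstsq(A,Q[w][:,2],rcond=None)[0]
    r=Q[:,2]-np.c_[Q[:,:2],np.ones(len(Q))]@k;w=abs(r)<2.5*np.median(abs(r))+.3
  nrm=np.array([k[0],k[1],-1]);nrm/=np.linalg.norm(nrm)  # up the handle, tool frame (z down)
  # green dot on the plane
  o=M[:3,3];r0=M[:3,:3]@np.linalg.solve(K,[gu,gv,1]);t=(k[2]+k[0]*o[0]+k[1]*o[1]-o[2])/(r0[2]-k[0]*r0[0]-k[1]*r0[1]);top=o+r0*t
  face=top-150*nrm
  print(fn,'n',w.sum(),'px',gu.round(1),gv.round(1),'res',np.std(r[w]).round(2),'lean x',np.degrees(np.arctan2(nrm[0],-nrm[2])).round(2),'lean y',np.degrees(np.arctan2(nrm[1],-nrm[2])).round(2),'top',top.round(1),'probe_face(free)',face.round(1));return nrm,top
if __name__=='__main__':
  import sys
  for f in sys.argv[1:]: tilt(f)
E
python3 tilt.py w4 w5 w6
```

```text
w4 n 6858 px 284.0 355.8 res 0.51 lean x -0.31 lean y 0.05 top [  1.5   1.1 -51.1] probe_face(free) [ 2.3  1.  98.9]
w5 n 7298 px 283.9 346.5 res 0.55 lean x 7.53 lean y -0.17 top [  4.6   1.1 -50.6] probe_face(free) [-15.1   1.5  98.1]
w6 n 7252 px 284.0 325.5 res 0.65 lean x 23.2 lean y 0.18 top [ 10.3   1.1 -48.3] probe_face(free) [-48.8   0.7  89.6]
```

Call:
apply_moves:
  plan: [1, 0, -0.002, 0, 0, 1, 0, -0.0035, 0, 0, 1, 0, -0.0035, 0, 0]

```text
clock: 6.15
position: [545.5, 144.9, 146.0]
ee_rot: [-0.705, 0.709, 0.001, 0.003]
contact_force: [-1.1, 7.8, -2.0]
gripper_width: 31.6
```

```bash
python3 - <<'E'
from h import *
st,d=wsave('w7');print(st['position'],st['contact_force'])
E
python3 tilt.py w7
```

```text
[545.46464044 144.922512   146.03792283] [-1.0997878   7.76517564 -2.01239739]
w7 n 7238 px 284.0 323.3 res 0.66 lean x 24.67 lean y -0.09 top [ 10.9   1.1 -48. ] probe_face(free) [-51.7   1.3  88.3]
```

Call:
apply_moves:
  plan: [1, 0, 0.0015, 0, 0, 1, 0, 0.0015, 0, 0, 1, 0, 0.0015, 0, 0]

```text
clock: 6.45
position: [545.4, 145.3, 146.1]
ee_rot: [-0.705, 0.709, 0.0, 0.002]
contact_force: [-0.3, 7.1, -1.5]
gripper_width: 31.5
```

```bash
python3 - <<'E'
from h import *
st,d=wsave('w8');print(st['position'],st['contact_force'])
E
python3 tilt.py w8
```

```text
[545.41494849 145.31673748 146.1428481 ] [-0.27711381  7.07441183 -1.46580435]
w8 n 7238 px 284.0 323.4 res 0.66 lean x 24.62 lean y -0.1 top [ 10.9   1.1 -48. ] probe_face(free) [-51.6   1.4  88.4]
```

Call:
apply_moves:
  plan: [1, 0, 0.003, 0, 0, 1, 0, 0.003, 0, 0, 1, 0, 0.003, 0, 0]

```text
clock: 6.75
position: [544.6, 146.5, 145.8]
ee_rot: [-0.705, 0.709, -0.0, -0.0]
contact_force: [-0.4, 1.8, -2.1]
gripper_width: 31.4
```

```bash
python3 - <<'E'
from h import *
st,d=wsave('w9');print(st['position'],st['contact_force'])
E
python3 tilt.py w9
```

```text
[544.59992368 146.51492925 145.83962355] [-0.37091763  1.7537467  -2.0543725 ]
w9 n 7240 px 284.0 323.7 res 0.65 lean x 24.42 lean y 0.05 top [ 10.8   1.1 -48.1] probe_face(free) [-51.2   1.   88.5]
```

Call:
apply_moves:
  plan: [1, 0, -0.003, 0, 0, 1, 0, -0.0055, 0, 0, 1, 0, -0.0055, 0, 0, 1, 0, -0.0055, 0, 0, 1, 0, -0.003, 0, 0, 1, 0, -0.001, 0, 0, 1, 0, -0.0005, 0, 0, 1, 0, -0.0005, 0, 0]

```text
clock: 7.47
position: [544.3, 145.8, 145.6]
ee_rot: [-0.705, 0.709, 0.0, -0.001]
contact_force: [0.1, 0.6, -1.8]
gripper_width: 31.4
```

```bash
python3 - <<'E'
from h import *
st,d=wsave('w10');print(st['position'],st['contact_force'])
E
python3 tilt.py w10
```

```text
[544.34900163 145.84313822 145.62641413] [ 0.13913465  0.64115285 -1.84616596]
w10 n 7252 px 284.0 322.0 res 0.66 lean x 25.53 lean y -0.05 top [ 11.2   1.1 -47.8] probe_face(free) [-53.4   1.2  87.6]
```

Call:
apply_moves:
  plan: [1, 0, -0.005, 0.01, 0, 1, 0, -0.0095, 0.02, 0, 1, 0, -0.014, 0.03, 0, 1, 0, -0.019, 0.04, 0, 1, 0, -0.033, 0.07, 0, 1, 0, -0.045, 0.1, 0, 1, 0, -0.06, 0.13, 0, 1, 0, -0.06, 0.15, 0]

```text
clock: 8.18
position: [545.3, 84.0, 300.9]
ee_rot: [-0.704, 0.71, -0.002, 0.002]
contact_force: [0.5, 1.0, -1.4]
gripper_width: 31.1
```

```bash
python3 - <<'E'
from h import *
st,d=wsave('w11');print(st['position'],st['contact_force'],st['joints']);save('side','s11',s=1.4)
E
python3 tilt.py w11
```

```text
[545.28894472  84.00546871 300.901994  ] [ 0.51954603  0.99740325 -1.40603393] [ 0.44763987  0.21456123 -0.05964139  0.00172677 -1.29145986 -0.45641559]
w11 n 7242 px 283.9 322.0 res 0.66 lean x 25.55 lean y -0.09 top [ 11.2   1.1 -47.8] probe_face(free) [-53.5   1.3  87.5]
```

View pics/s11.png

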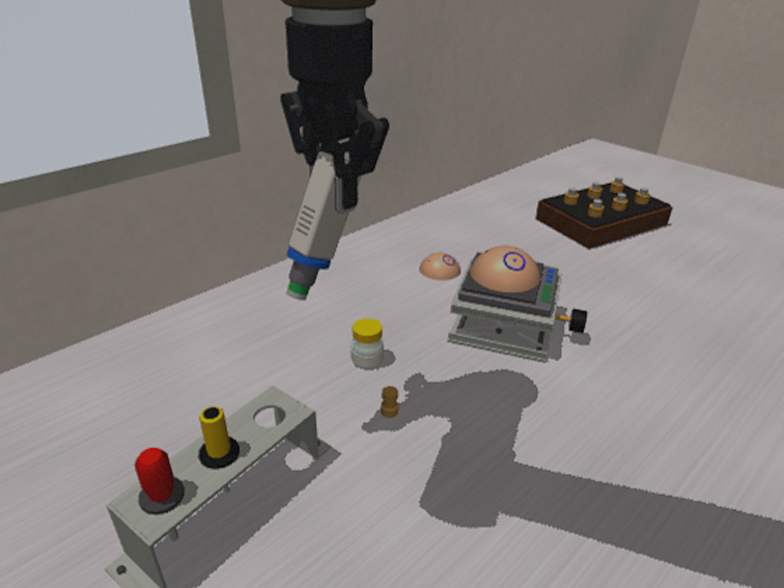

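Call:
apply_moves:
  plan: [1, -0.005, -0.015, 0, -7, 1, -0.01, -0.03, 0, -14, 1, -0.015, -0.045, 0, -21, 1, -0.02, -0.06, 0, -28, 1, -0.025, -0.08, 0, -35, 1, -0.03, -0.1, 0, -42, 1, -0.035, -0.12, 0, -49, 1, -0.04, -0.14, 0, -56]

```text
clock: 8.95
position: [503.6, -54.4, 295.2]
ee_rot: [-0.287, 0.958, 0.0, -0.001]
contact_force: [-0.1, -1.0, -2.2]
gripper_width: 31.3
```

Call:
apply_moves:
  plan: [1, -0.005, -0.02, 0, -7, 1, -0.01, -0.04, 0, -14, 1, -0.015, -0.06, 0, -21, 1, -0.02, -0.08, 0, -28, 1, -0.025, -0.1, 0, -35, 1, -0.03, -0.12, 0, -42, 1, -0.04, -0.13, 0, -49, 1, -0.044, -0.14, 0, -56]

```text
clock: 9.62
position: [458.9, -194.3, 295.1]
ee_rot: [0.198, 0.98, 0.0, -0.001]
contact_force: [-1.3, 0.4, -2.5]
gripper_width: 31.5
```

Call:
apply_moves:
  plan: [1, 0, 0, 0, -7, 1, 0, 0, 0, -7.5, 1, 0, 0, -0.02, -7.5, 1, 0, 0, -0.04, -7.5, 1, 0, 0, -0.04, -7.5, 1, 0, 0, -0.04, -7.5]

```text
clock: 10.12
position: [460.1, -193.3, 255.1]
ee_rot: [0.257, 0.967, -0.0, -0.002]
contact_force: [-0.2, 0.1, -3.0]
gripper_width: 31.5
```

```bash
python3 - <<'E'
from h import *
st,d=wsave('w12');print(st['position'],st['contact_force'],st['joints'])
R=tool(st);print('az toolx',np.degrees(np.arctan2(R[1,0],R[0,0])))
save('side','s12',crop=(300,80,440,240),s=3.5);save('top','t12',crop=(310,160,430,280),s=4.5)
E
python3 tilt.py w12
```

```text
[ 460.05794805 -193.31956352  255.10376175] [-0.15407327  0.08419521 -2.95988534] [-7.17839728e-02  1.52788848e-01 -2.52039268e-01  9.22014762e-05
 -1.16915362e+00 -2.01802140e+00]
az toolx 150.2649268515724
w12 n 6600 px 234.0 225.9 res 19.04 lean x 30.58 lean y -49.95 top [-41.6 -46.9 177.5] probe_face(free) [-94.9  60.4 267.7]
```

View pics/s12.png

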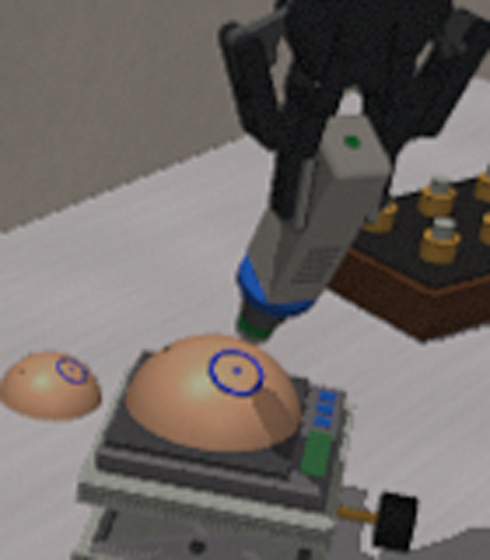

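View pics/t12.png

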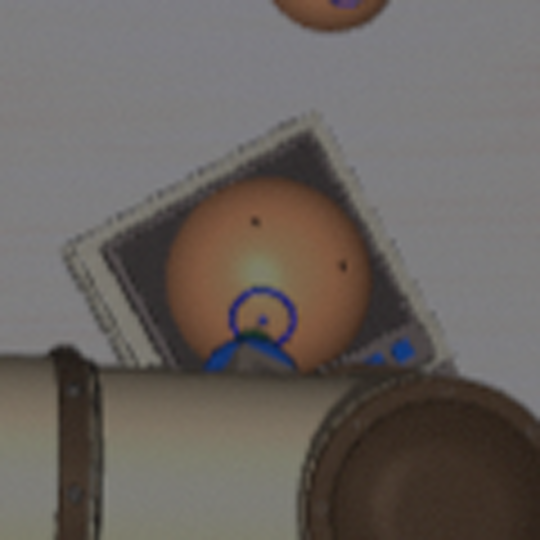

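View pics/w12.png

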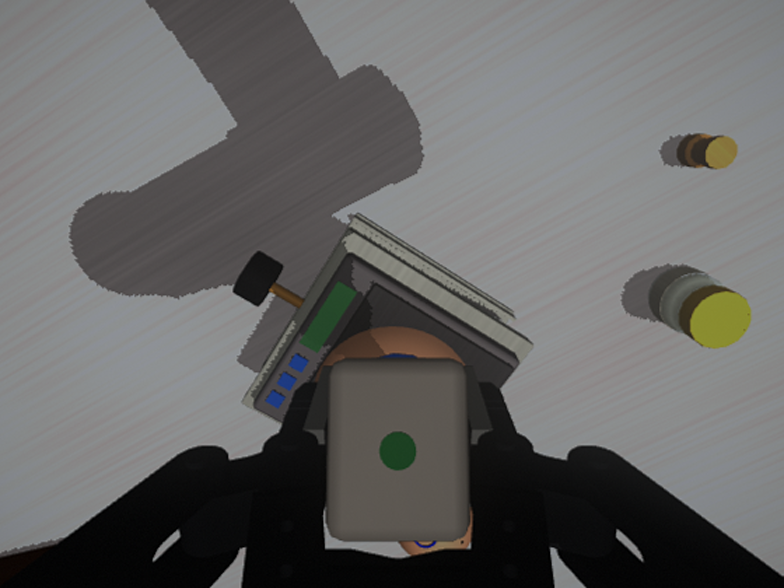

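```bash
cat > chk.py <<'E'
from h import *
import sys
def proj(d,X):
  C=d['camera_from_world'];p=C[:3,:3]@X+C[:3,3];q=d['camera_matrix']@p;return q[:2]/q[2],p[2]
def meter(st,lean=25.5,top=np.array([11.2-.0,0.1,-47.8])):
  T=tool(st);a=np.radians(lean);n=np.array([np.sin(a),0,-np.cos(a)])
  return (lambda s:(T@np.r_[top-s*n,1])[:3]),T[:3,:3]@n
if __name__=='__main__':
  tag=sys.argv[1];st=arm.read_state();f,n=meter(st);print('pos',st['position'].round(1),'face',f(150).round(1),'axis',n.round(3))
  for v in('s','t'):
    d=load(v+tag);c=d['color'].astype(int)
    hsv=cv2.cvtColor(d['color'],cv2.COLOR_RGB2HSV)
    for s,lab in((139,'band'),(150,'face'),(106,'collar')):
      p,z=proj(d,f(s));print(v,lab,'pred',p.round(1),end=' ')
    p,z=proj(d,f(139));g=(c[...,1]>c[...,0]+20)&(c[...,1]>c[...,2]+5);yy,xx=np.nonzero(g)
    k=np.hypot(xx-p[0],yy-p[1])<13;print('\n  green meas',xx[k].mean().round(1),yy[k].mean().round(1),k.sum(),'mm/px',(z/d['camera_matrix'][0,0]).round(2), xx[k].min(),xx[k].max(),yy[k].min(),yy[k].max())
    b=(c[...,2]>c[...,0]+8)&(c[...,2]>c[...,1]+8);nn,l,stt,ce=cv2.connectedComponentsWithStats(b.astype(np.uint8),connectivity=8)
    q,_=proj(d,np.array([521.7,-232.3,130.8]));print('  mark pred',q.round(1))
    for i in range(1,nn):
      if np.hypot(*(ce[i]-q))<25: print('   blue',stt[i],ce[i].round(1))
E
python3 chk.py 12
```

```text
pos [ 461.6 -193.6  257.3] face [ 508.2 -220.1  169.8] axis [-0.376  0.215  0.902]
s band pred [374.  168.5] s face pred [372.2 171.9] s collar pred [379.6 157.9] 
  green meas 371.6 173.4 25 mm/px 1.97 368 377 170 175
  mark pred [367.5 184.5]
   blue [367 152  24  19 152] [375.3 163.4]
   blue [360 180  16  13  56] [366.9 186.2]
   blue [367 185   2   2   4] [367.5 185.5]
t band pred [365.7 239.6] t face pred [365.9 237.6] t collar pred [365.2 245.7] 
  green meas 367.0 234.0 1 mm/px 2.18 367 367 234 234
  mark pred [367.7 231.4]
   blue [355 224  21  19 118] [365.7 234.2]
   blue [368 230   1   2   2] [368.  230.5]
```

```bash
python3 - <<'E'
from h import *
from chk import proj,meter
st=arm.read_state();f,n=meter(st);print(st['position'])
d=load('s12');c=d['color'][130:210,330:430,::-1].copy();c=cv2.resize(c,None,fx=7,fy=7,interpolation=cv2.INTER_CUBIC);c=cv2.convertScaleAbs(c,alpha=1.6)
for s in(0,102,110,134,144,150):
  p,_=proj(d,f(s));cv2.circle(c,tuple(int(x) for x in((p-[330,130]+.5)*7)),3,(0,0,255),-1)
cv2.imwrite('pics/s12c.png',c)
E
```

```text
[ 461.59607261 -193.6284041   257.29696001]
```

View pics/s12c.png

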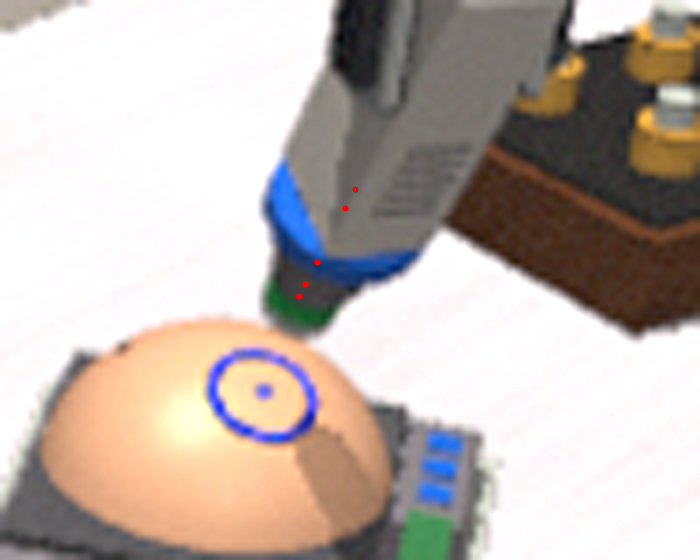

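```bash
cat > ov.py <<'E'
from chk import *
def ov(tag,st,x0=330,y0=130,w=100,h=80,k=7,comp=0,shift=(0,0,0),mark=None):
  f,n=meter(st);a=np.cross(n,[0,0,1]);a/=np.linalg.norm(a);b=np.cross(n,a)
  d=load(tag);c=cv2.resize(d['color'][y0:y0+h,x0:x0+w,::-1],None,fx=k,fy=k,interpolation=cv2.INTER_CUBIC);c=cv2.convertScaleAbs(c,alpha=1.5)
  for s,r,col in((110,23,(0,255,255)),(134,14,(255,255,0)),(144-comp,11,(0,0,255)),(150-comp,11,(255,0,255))):
    pts=[proj(d,f(s)+np.array(shift)+r*(np.cos(t)*a+np.sin(t)*b))[0] for t in np.linspace(0,6.283,60)]
    cv2.polylines(c,[(((np.array(pts)-[x0,y0])+.5)*k).astype(np.int32)],True,col,1)
  cv2.imwrite('pics/ov_'+tag+'.png',c)
E
python3 - <<'E'
from ov import *
st=arm.read_state();ov('s12',st);ov('t12',st,x0=330,y0=200,w=80,h=60,k=7)
E
```

```text
(no output)
```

View pics/ov_s12.png

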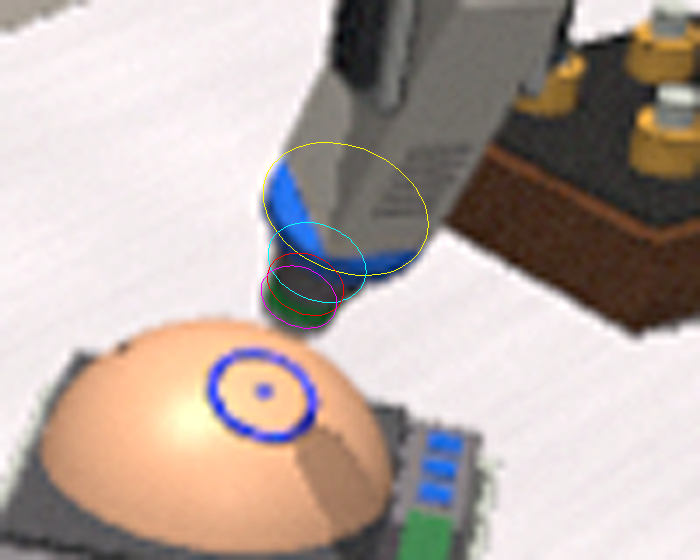

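View pics/ov_t12.png

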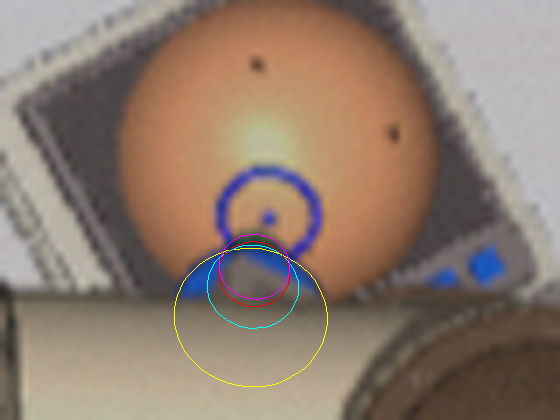

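```bash
cat > avg.py <<'E'
from h import *
def avg(n=8):
  p=[];F=[]
  for _ in range(n):
    s=arm.read_state();p.append(s['position']);F.append(s['contact_force']);arm.get_image('top')
  p=np.array(p);F=np.array(F);print('t',s['clock'],'pos',p.mean(0).round(2),'sd',p.std(0).round(2),'F',F.mean(0).round(2),'sd',F.std(0).round(2))
  s['position']=p.mean(0);return s
if __name__=='__main__':
  from chk import meter
  s=avg();f,n=meter(s);M=np.array([522.3,-232.5,130.8]);N=np.array([-.366,.211,.906])
  for nm,fc in(('free',f(150)),):
    e=fc-M;print('face',fc.round(1),'along normal',(e@N).round(2),'lateral',(e-e@N*N).round(2),'axis',n.round(3))
E
python3 avg.py
```

```text
t 10.6167 pos [ 461.22 -193.56  256.85] sd [0.26 0.03 0.37] F [-0.28  0.07 -1.78] sd [0.49 0.59 0.47]
face [ 507.6 -220.   169.3] along normal 42.87 lateral [ 1.01  3.41 -0.35] axis [-0.374  0.214  0.902]
```

Call:
apply_moves:
  plan: [1, 0.001, -0.004, 0, 0, 1, 0.004, -0.006, -0.01, 0, 1, 0.007, -0.008, -0.019, 0, 1, 0.0105, -0.01, -0.0285, 0, 1, 0.0105, -0.01, -0.0285, 0, 1, 0.0105, -0.01, -0.0285, 0, 1, 0.0105, -0.01, -0.0285, 0]

```text
clock: 11.25
position: [471.4, -203.7, 227.2]
ee_rot: [0.258, 0.966, -0.0, -0.0]
contact_force: [0.2, 1.1, -1.2]
gripper_width: 31.5
```

```bash
python3 avg.py; python3 - <<'E'
from ov import *
st=arm.read_state();save('side','s13');save('top','t13');ov('s13',st);ov('t13',st,x0=330,y0=200,w=80,h=60,k=7)
wsave('w13')
E
python3 tilt.py w13
```

```text
t 11.6 pos [ 471.43 -203.56  227.78] sd [0.07 0.06 0.23] F [-0.28  0.1  -1.88] sd [0.38 0.59 0.39]
face [ 517.8 -230.1  140.2] along normal 10.69 lateral [-0.56  0.19 -0.26] axis [-0.374  0.214  0.902]
w13 n 5600 px 232.6 220.3 res 5.4 lean x 23.72 lean y -31.7 top [-23.3 -42.7 142. ] probe_face(free) [-75.8  31.1 261.6]
```

View pics/ov_s13.png

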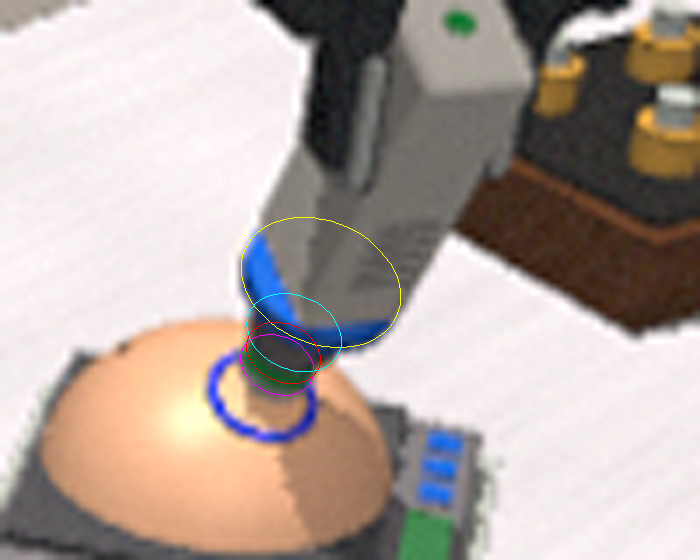

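View pics/ov_t13.png

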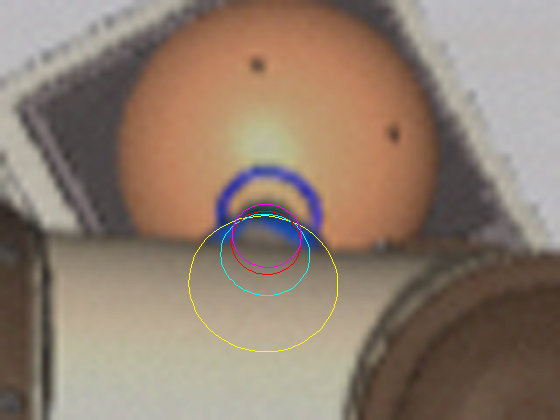

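```bash
sed -i 's/gr\[230:\]&=True/gr[:280]=0;gr[:,:260]=0;gr[:,310:]=0/' tilt.py; python3 tilt.py w11 w12 w13
```

```text
w11 n 7242 px 283.9 322.0 res 0.66 lean x 25.55 lean y -0.09 top [ 11.2   1.1 -47.8] probe_face(free) [-53.5   1.3  87.5]
w12 n 7255 px 283.8 321.9 res 0.67 lean x 25.54 lean y -0.05 top [ 12.6  -0.4 -47.8] probe_face(free) [-52.   -0.3  87.5]
w13 n 7226 px 283.8 321.9 res 0.66 lean x 25.42 lean y -0.03 top [ 12.6  -0.4 -47.8] probe_face(free) [-51.8  -0.3  87.7]
```

Call:
apply_moves:
  plan: [1, 0.001, -0.001, -0.002, 0, 1, 0.002, -0.0015, -0.004, 0, 1, 0.003, -0.002, -0.006, 0, 1, 0.004, -0.002, -0.008, 0, 1, 0.004, -0.002, -0.008, 0, 1, 0.004, -0.002, -0.008, 0, 1, 0.004, -0.002, -0.008, 0]

```text
clock: 12.38
position: [475.2, -205.5, 219.4]
ee_rot: [0.258, 0.966, 0.0, -0.0]
contact_force: [-0.2, -0.2, -2.2]
gripper_width: 31.0
```

```bash
python3 avg.py
```

```text
t 12.7333 pos [ 475.25 -205.52  219.48] sd [0.01 0.01 0.05] F [-0.13 -0.25 -1.98] sd [0.38 0.28 0.28]
face [ 521.6 -232.   131.9] along normal 1.36 lateral [-0.21  0.2  -0.13] axis [-0.373  0.214  0.903]
```

Call:
apply_moves:
  plan: [1, 0.0005, -0.0003, -0.001, 0, 1, 0.001, -0.0006, -0.002, 0, 1, 0.001, -0.0006, -0.0025, 0, 1, 0.001, -0.0006, -0.0025, 0, 1, 0.001, -0.0006, -0.0025, 0]

```text
clock: 13.2
position: [476.3, -206.2, 217.2]
ee_rot: [0.258, 0.966, -0.0, 0.0]
contact_force: [-0.6, 1.2, -0.0]
gripper_width: 31.4
```

```bash
python3 avg.py;  python3 - <<'E'
from ov import *
st=arm.read_state();save('side','s14');save('top','t14');ov('s14',st,x0=340,y0=155,w=60,h=50,k=12);ov('t14',st,x0=330,y0=200,w=80,h=60,k=7)
E
```

```text
t 13.55 pos [ 476.36 -206.17  217.13] sd [0.01 0.01 0.03] F [-0.7   0.85  0.2 ] sd [0.46 0.44 0.42]
face [ 522.7 -232.7  129.6] along normal -1.31 lateral [-0.06  0.11 -0.05] axis [-0.374  0.214  0.902]
```

View pics/ov_s14.png

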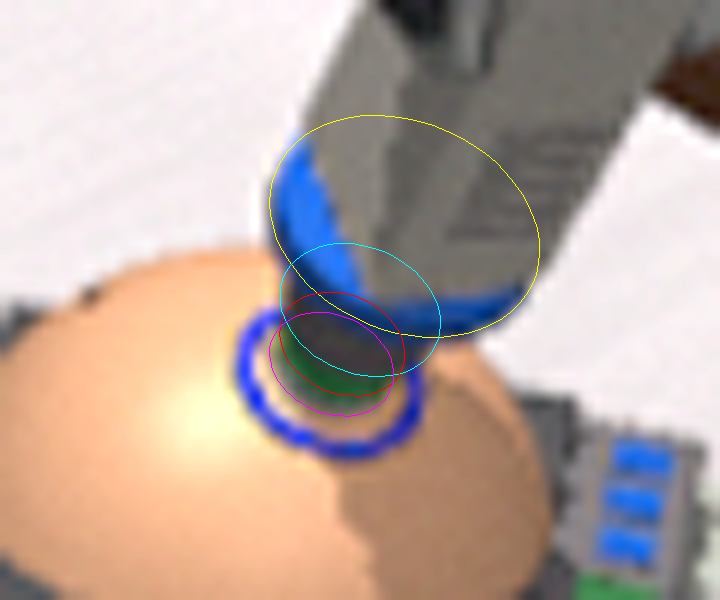

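View pics/ov_t14.png

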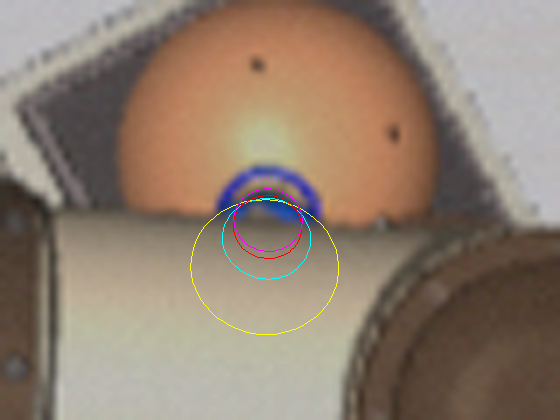

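```bash
python3 - <<'E'
from h import *
for t,x0,y0 in(('s14',350,170),('s0',350,170)):
  d=load('side0' if t=='s0' else t);c=cv2.resize(d['color'][y0:y0+30,x0:x0+36,::-1],None,fx=11,fy=11,interpolation=cv2.INTER_CUBIC);cv2.imwrite('pics/z_'+t+'.png',cv2.convertScaleAbs(c,alpha=1.6))
a=cv2.imread('pics/z_s14.png');b=cv2.imread('pics/z_s0.png');cv2.imwrite('pics/z1.png',np.hstack([a,b]))
d=load('t14');c=cv2.resize(d['color'][215:245,350:386,::-1],None,fx=11,fy=11,interpolation=cv2.INTER_CUBIC)
d=load('top0');e=cv2.resize(d['color'][215:245,350:386,::-1],None,fx=11,fy=11,interpolation=cv2.INTER_CUBIC)
cv2.imwrite('pics/z2.png',cv2.convertScaleAbs(np.hstack([c,e]),alpha=2))
E
```

```text
(no output)
```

View pics/z1.png

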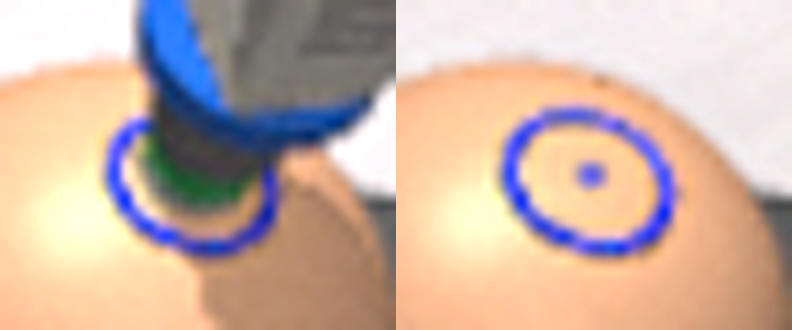

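View pics/z2.png

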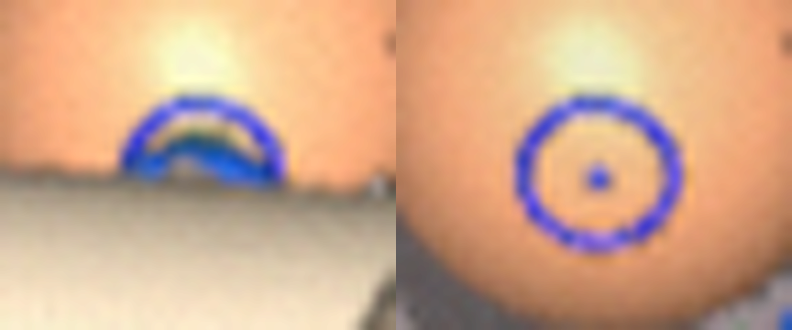

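Call:
apply_moves:
  plan: [1, -0.001, 0.0006, 0.0025, 0, 1, -0.001, 0.001, 0.0048, 0, 1, -0.001, 0.001, 0.0048, 0, 1, 0, 0.0005, 0.0025, 0, 1, 0.0008, 0, 0.0003, 0, 1, 0.0012, -0.0002, -0.0007, 0, 1, 0.0014, -0.0004, -0.0014, 0, 1, 0.0014, -0.0004, -0.0014, 0]

```text
clock: 14.37
position: [477.9, -206.5, 215.6]
ee_rot: [0.258, 0.966, 0.0, 0.0]
contact_force: [0.0, 0.3, 0.5]
gripper_width: 31.0
```

```bash
python3 avg.py;  python3 - <<'E'
from h import *
save('side','s15');save('top','t15')
d=load('s15');a=cv2.resize(d['color'][170:200,350:386,::-1],None,fx=11,fy=11,interpolation=cv2.INTER_CUBIC)
d=load('t15');c=cv2.resize(d['color'][215:245,350:386,::-1],None,fx=11,fy=11,interpolation=cv2.INTER_CUBIC)
cv2.imwrite('pics/z3.png',cv2.convertScaleAbs(np.hstack([a,c]),alpha=1.7))
wsave('w15')
E
python3 tilt.py w15
```

```text
t 14.7167 pos [ 477.85 -206.53  215.75] sd [0.04 0.01 0.04] F [-0.29  0.92  0.87] sd [0.47 0.44 0.37]
face [ 524.2 -233.   128.2] along normal -3.18 lateral [0.78 0.14 0.28] axis [-0.374  0.214  0.902]
w15 n 7225 px 283.8 321.8 res 0.66 lean x 25.75 lean y 0.07 top [ 12.6  -0.4 -47.8] probe_face(free) [-52.5  -0.5  87.3]
```

View pics/z3.png

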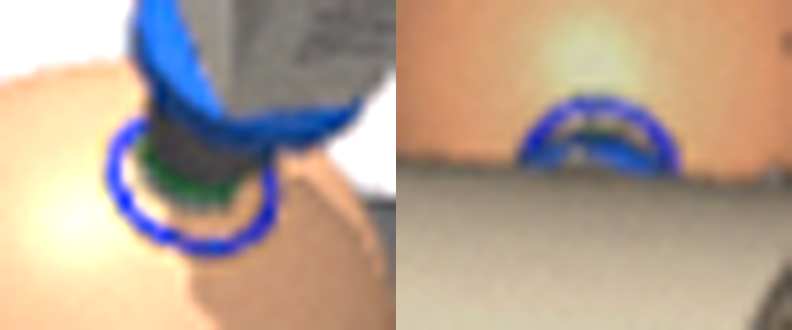

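```bash
cat > green.py <<'E'
from h import *
import sys
for t in sys.argv[1:]:
  d=load(t);c=d['color'].astype(float);g=c[...,1]-np.maximum(c[...,0],c[...,2]);r=g/(c.sum(2)+20)
  s=g[170:200,355:380];k=s>8
  print(t,'sum',np.clip(s,0,None)[s>4].sum().round(0),'n',k.sum(),'max',s.max())
E
python3 green.py s12 s13 s14 s15
```

```text
s12 sum 779.0 n 34 max 34.0
s13 sum 666.0 n 31 max 33.0
s14 sum 495.0 n 27 max 28.0
s15 sum 292.0 n 15 max 22.0
```

Call:
apply_moves:
  plan: [1, 0.0002, -0.0001, -0.0005, 0, 1, 0.0002, -0.0001, -0.0005, 0, 1, 0.0002, -0.0001, -0.0005, 0]

```text
clock: 15.17
position: [478.0, -206.7, 215.1]
ee_rot: [0.258, 0.966, 0.0, 0.0]
contact_force: [-0.5, 0.3, 1.1]
gripper_width: 31.5
```

```bash
python3 avg.py;  python3 - <<'E'
from h import *
save('side','s16');wsave('w16')
E
python3 green.py s16; python3 tilt.py w16
```

```text
t 15.5167 pos [ 478.01 -206.66  215.15] sd [0.01 0.01 0.01] F [0.07 0.9  1.23] sd [0.34 0.43 0.6 ]
face [ 524.4 -233.2  127.6] along normal -3.82 lateral [0.68 0.15 0.24] axis [-0.374  0.214  0.902]
s16 sum 237.0 n 13 max 22.0
w16 n 7196 px 283.8 321.8 res 0.66 lean x 25.73 lean y -0.12 top [ 12.7  -0.4 -47.8] probe_face(free) [-52.5  -0.1  87.3]
```

```bash
python3 - <<'E'
from h import *
d=save('top','t16');a=load('top0')
for nm,x in(('0',a),('16',d)):
  g=255-x['color'][:,:,1].astype(float);hs=cv2.cvtColor(x['color'],cv2.COLOR_RGB2HSV)
  for (u,v) in((366,209),(386,219)):
    s=g[v-3:v+4,u-3:u+4];w=np.clip(s-np.median(s)-15,0,None);yy,xx=np.mgrid[v-3:v+4,u-3:u+4];print(nm,(w*xx).sum()/w.sum(),(w*yy).sum()/w.sum())
E
python3 - <<'E'
from h import *
d=save('side','s17',s=1.4)
E
```

```text
0 366.2 208.74285714285713
0 386.0 218.70833333333334
16 366.2325581395349 208.7674418604651
16 386.0 218.64
```

View pics/s17.png

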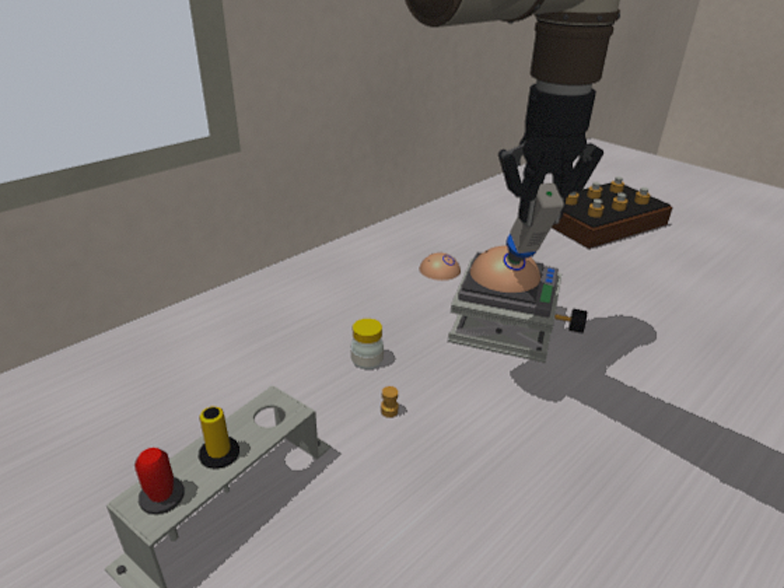

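The phantom has not moved: its two black dots are within 0.1 px of where they started. The other tools, pot and adapter are in place, and the probe sits in the ring. I'm handing it in.

```bash
python3 -c "
from bench import arm
print(arm.job_done()); print(arm.read_state()['clock'])"
```

```text
the job is handed in; nothing more can be done
None
the job is handed in; nothing more can be done
```

The meter is out of the rack and pressed on the ringed spot of the large phantom, still gripped and steady. I handed the job in at about 16 s of the 48 s; no verdict was reported.

The moves cannot tilt the tool. I gripped the meter across its 32 mm and lifted it 7 mm. I then pushed its nose sideways against the rack hole with about 7–8 N until it had turned about 25.5° in the pads. After that I carried it over, turned it to the mark's direction and pressed along the surface normal.

Last checks:
- **Squareness:** the lean measured 25.4–25.75° and its direction 150.3°, against a target of 25° and about 150°, so it is off by less than 1°.
- **Centring:** within about 1 mm in the side and top views. The two views disagreed by about that much after I shifted the probe 0.8 mm, and the camera calibration is only good to about 2 mm.
- **Press:** about 3.0 N at the end, which by the spring figures is about 4.6 mm in. Travel gives 5.2 mm at most from the last no-contact pose, or about 5.5 mm counting on from the first contact force. The green-band colour suggested about 6.5 mm, but that is only a few shaded pixels and I trust it least.
- **Surroundings:** the phantom's dots stayed within 0.1 px of their start. The thermometer, driver, pot and adapter were not disturbed.

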